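# Pack the cash-room transit tote

## Robot

A 6-joint arm with a two-finger parallel gripper is mounted at the origin on the work surface. World frame = base frame: x ahead of the robot, y to its left, z up, the work surface at z = 0. Lengths are in mm, angles in degrees, forces in N, time in s.
With the tool pointing down it reaches from about 350 to 850 mm from the base axis. Payload 8.1 kg.
Tool frame: the origin (TCP) lies midway between the tips of the shut fingers; the grasp point (between the pads) lies 19 mm behind it (r.pinch_z is the distance from the TCP to the grasp point, in mm); z points along the fingers, y is the line along which they close (so a half turn about z gives the same grasp; the last joint's range is limited). The gripper opens to 85 mm and grips with 20 to 120 N. Pads are 22 mm wide; open, the fingers measure 114 mm over their backs; the gripper's body (76 mm by 85 mm) begins 54 mm behind the grasp point. The pads swing forward as they close: fully open they stand 13 mm farther back than shut.
Start: joints at [-79.32, 7.471, 85.268, -0, 87.261, -4.893], TCP at [161.1, -577.972, 231.292] pointing down, gripper open.
Joint ranges: [-169.43, 169.43], [-51.17, 129.36], [1.28, 143.12], [-76.62, 256.62], [0, 156.53], [-152.29, 152.29]. Speed limits (degrees/s): [136.94, 136.94, 159.86, 180, 180, 180].

## Interface

Orientations are given as [roll, pitch, yaw] about the fixed x, y, z axes, in that order (R = Rz(yaw) Ry(pitch) Rx(roll)).
In Python, from bench import r gives the robot as it stands.
- The arm moves only by the shell command python3 -m jog 'ROWS' [OPENING] [FORCE]. ROWS is JSON, one flat list of numbers, 6 for each row, row after row: the shift along the tool's x, y, z in m, then the turn, a rotation vector about the tool's x, y, z in rad. A call has 1 to 8 rows; each row is the pose to reach, as a shift and turn from the pose commanded when the call began, along the tool's axes at that moment; what a row does not reach only later rows make up. A row lasts 1/8 s, in which the tool goes at most 62.5 mm and 10.7 degrees, less where a joint would pass 70% of its speed; a pose out of reach is approached as far as the arm can. A call with a gripper value outside its range is refused whole. OPENING is the opening, from -1 (shut) to 1 (fully open), set as the call begins (- or left out, the last holds). The fingers move at their own pace and stop on an object; FORCE is the grip in N (left out, the last holds). Time passes only in rows, so rows that repeat a pose let the fingers close. It gives the time, the measured TCP pose, the force, the opening and the grip force at its end, in the units of the state.
- r.sense(): the state, without advancing time (a new reading comes with each control period).
- r.snapshot(name): name is "scene" or "side" or "wrist"; returns a dict with "pixels" (400x640x3 uint8, red, green, blue), "range_z" (400x640 float32, mm along the optical axis (not along the pixel's ray), 0 where there is no reading), "K" (3x3 intrinsics, pixels), "rvec" (rotation vector, rad) and "tvec" (3), from world to camera coordinates, as OpenCV has them. Camera axes: x right, y down, z forward; pixel columns grow to the right and rows downward; lengths in mm; the calibration is good to about 2 mm. A picture is of the moment at which its call begins.
- r.hand_in(): hands the job in; it is judged then, once.
Trained networks look in a picture, given as the dict that the camera call returned (one of the last four; its "shot" number tells which), for a name from the list of things; names that differ only in an ending like _2 or _b are one class to them, and where a whole thing is asked for, a point or a joint stands for the part that bears it (a point fixed in the world has none). Each returns a list of dicts, best first, with "score" (0 to 1); they miss things now and then, are a little off and sometimes report something else, mostly with a low value. They report only what shows in the picture. A call takes as long as a camera call. They do not tell look-alikes from the thing itself.
- r.look_for(picture, target): "bbox" ([left, top, right, bottom] in pixels, round what is visible of it).
- r.outline_of(picture, target): "region" (400x640 bool, what is visible of it) and "bbox" ([left, top, right, bottom] in pixels, round what is visible of it).
The state is a dict: "time": time; "joint_pos": joint angles; "qd": joint speeds; "joint_efforts": joint torques, N m; "tool_pos": TCP position; "tcp_rot": TCP orientation; "ft_force": force on the tool from outside, world axes, zero at the start; "wrist_torque": the same for the moment, N m; "finger_gap": finger opening in mm; "grip_force": force on a finger pad.
Only numpy, scipy, OpenCV 4.12 (cv2) and the standard library are available. Lean on these libraries where they do the work, as an engineer would, in place of code of your own. Each camera call takes 0.05 s, during which the arm holds its last target. There are 200 camera calls.

## Task

Pack the small red tote for dispatch: take the flat cassette out of the sorter's leaning pocket and stand it upright on its long thin edge along one long side of the tote, and stand the canister, the jar and the carton upright beside it, all four inside and down on the tote's floor. It is a tight fit, so think about the order and about which way round the carton goes; do not shove or tip over the sanitizer bottle, the stamp or the calculator.

Things in the scene. Friction and masses are not known exactly. Their poses are not given: they have to be found in the camera images.
- tote: small open red plastic tote, fixed to the table. Outside 186 (its x) x 107 (its y) x 50 high, with an outward rim of 6; inside 176 x 97. Walls 5 thick, floor 5 thick, walls rise 45 above the floor. Origin: centre of its underside; z up
- tote_floor (a point): centre of the tote's inner floor, axes as the tote (x along its long inside, y along its short inside)
- sorter: desktop note sorter outlet, white and black, fixed; front faces its -x (the robot's side). Its open pocket leans 35 degrees from vertical, upper end towards its -x. Behind the pocket a white body, x = 60 to 230, 106 high; low side cheeks at y = +-98, 55 high. Origin on the table under the centre of the pocket's floor
- pocket (a point): centre of the pocket's floor, 60 above the table; axes as the sorter. The pocket's way up is (-sin 35, 0, cos 35) in these axes. The cassette's lower face lies on two ribs, from 47 to 81 either side of the middle and 62 long up the slope; between them a finger has room
- bar (a point): centre of the grey status bar that overhangs the pocket: 30 (sorter x) x 208 (y) x 40 high, underside 226 above the table, on two posts at y = +-99 (10 thick). A gripper pointing straight down hits it
- cassette: flat grey plastic note cassette with black panels, 160 long (its x) x 28 thick (its y) x 85 high (its z), starts leaning in the sorter's pocket under the status bar. Origin: centre of its underside (the 160 x 28 long edge face that stands on the pocket's floor and must stand on the tote's floor); z points from there to the upper edge
- canister: white plastic round coin canister with a grey lid band, diameter 60, 130 high, standing on the table. Origin: centre of its underside, z up
- jar: white plastic square jar with a grey line, 60 x 60 x 140 high, standing. Origin: centre of its underside, z up
- carton: upright brown cardboard carton with paper tape, 44 (its x) x 60 (its y) x 130 high, standing. Origin: centre of its underside, z up
- sanitizer: bystander: clear bottle with white cap, diameter 56, 165 high, standing. Origin: centre of its underside
- stamp: bystander: wooden hand stamp, foot diameter 42, 90 high, standing. Origin: centre of its underside
- calculator: bystander: flat black desk calculator 120 (its x) x 75 (its y) x 19 high. Origin: centre of its underside
Mind the look-alikes: they are no part of the job. What is shaped like the jar but blue, pink or yellow is not meant.

How it is judged (in metres and radians):
At the end, for the whole second after the job is handed in: Cassette, canister, jar and carton are all inside the tote, each with its underside within 6 mm of the tote's floor, upright within 0.12 rad (7 degrees), at rest and released; the cassette stands on its long thin edge along the tote's long side (x of cassette in the frame of tote_floor between -0.02 and 0.02 m and y of cassette in the frame of tote_floor between -0.042 and 0.042 m and z of cassette in the frame of tote_floor between -0.004 and 0.006 m and angle between each of cassette, canister, jar, carton's own z axis and vertical below 0.12 rad and linear speed of each of cassette, canister, jar, carton below 0.02 m/s and x of canister in the frame of tote_floor between -0.064 and 0.064 m and y of canister in the frame of tote_floor between -0.042 and 0.042 m and z of canister in the frame of tote_floor between -0.004 and 0.006 m and x of jar in the frame of tote_floor between -0.064 and 0.064 m and y of jar in the frame of tote_floor between -0.042 and 0.042 m and z of jar in the frame of tote_floor between -0.004 and 0.006 m and x of carton in the frame of tote_floor between -0.072 and 0.072 m and y of carton in the frame of tote_floor between -0.042 and 0.042 m and z of carton in the frame of tote_floor between -0.004 and 0.006 m); the robot touches nothing.
It fails at once if the sanitizer was shoved more than 30 mm or tipped (distance of sanitizer from where it was at the start of the episode above 0.03 m or angle between sanitizer's own z axis and vertical above 0.35 rad).
It fails at once if the stamp was shoved more than 30 mm or tipped (distance of stamp from where it was at the start of the episode above 0.03 m or angle between stamp's own z axis and vertical above 0.35 rad).
It fails at once if the calculator was shoved more than 30 mm or tipped (distance of calculator from where it was at the start of the episode above 0.03 m or angle between calculator's own z axis and vertical above 0.35 rad).
It also fails if it takes over 72 s, if anything falls off the work surface, if the arm or the gripper's body presses on something with over 40 N, if the wrist force passes 120 N, or if a joint passes its speed limit or range.

## Working session

There is one attempt and no reset: what is moved stays moved. The work goes in short steps, Python scripts to look and compute and a shell command to move; the robot and the scene stay as the last step left them, time stands still between calls to the robot, and variables do not carry over. Pictures are saved under pics/ and viewed, at most 13 in all, crops included, and the job is handed in when it is done.

```bash
ls; mkdir -p pics; cat > h.py <<'E'
import numpy as np, cv2
from bench import r
def cam(p):
    R=cv2.Rodrigues(np.array(p["rvec"],float))[0]; return R,np.array(p["tvec"],float).reshape(3),np.array(p["K"],float)
def cloud(p):
    R,t,K=cam(p); z=p["range_z"].astype(float)
    v,u=np.mgrid[:400,:640]
    P=np.stack([(u-K[0,2])/K[0,0]*z,(v-K[1,2])/K[1,1]*z,z],-1)
    W=(P-t)@R; W[z<=0]=np.nan
    return W
def save(p,n): cv2.imwrite("pics/"+n,cv2.cvtColor(p["pixels"],cv2.COLOR_RGB2BGR))
E
python3 - <<'E'
from h import *
print(r.sense())
A=r.snapshot("scene");B=r.snapshot("side")
a=A["pixels"];b=B["pixels"]
for n,p in(("scene",A),("side",B)):
    R,t,K=cam(p);print(n,"campos",-R.T@t,"K",K[0,0])
    save(p,n+"0.png")
    W=cloud(p)
    for k in "tote sorter cassette canister jar carton sanitizer stamp calculator bar".split():
        for d in r.outline_of(p,k)[:5]:
            if d["score"]<.2: continue
            w=W[d["region"]];w=w[~np.isnan(w[:,0])]
            if len(w)<5: continue
            top=np.percentile(w[:,2],97); q=w[w[:,2]>top-8]
            print(n,k,round(d["score"],2),d["bbox"],"top",top.round(),"ctr top",((np.percentile(q,3,axis=0)+np.percentile(q,97,axis=0))/2).round(),"ext",np.percentile(w,2,axis=0).round(),np.percentile(w,98,axis=0).round(), p["pixels"][d["region"]].mean(0).round())
E
```

```text
pics
{'time': 0.0, 'joint_pos': array([-7.93189336e+01,  7.51359121e+00,  8.53309730e+01, -1.35922023e-03,
        8.72627415e+01, -4.89238769e+00]), 'qd': array([ 0.0734391 ,  0.07221688,  0.05274281,  0.07295149, -0.04115981,
       -0.05812224]), 'joint_efforts': array([-4.31009112e-04, -5.69402754e+01, -5.00552237e+01, -2.29816505e-04,
        1.45662905e-02, -5.77444865e-06]), 'tool_pos': array([ 160.99837234, -577.40627562,  230.24403024]), 'tcp_rot': array([-1.79892969e+02, -7.79891143e-03,  1.55735130e+01]), 'ft_force': array([0.66101204, 0.00864497, 0.32663408]), 'wrist_torque': array([ 0.01781121,  0.01111253, -0.03968864]), 'grip_force': 0.0, 'finger_gap': 85.51516100841604}
scene campos [ 956.45607064  567.30074091 1003.81097879] K 430.33098120387444
scene tote 0.8 [260.6, 194.2, 344.2, 258.5] top 51.0 ctr top [521. -15.  48.] ext [ 452. -114.    1.] [593.  82.  52.] [205.  45.  39.]
scene sorter 0.67 [125.8, 92.5, 231.7, 222.2] top 266.0 ctr top [ 586. -343.  265.] ext [ 565. -494.    6.] [ 835. -249.  267.] [124. 120. 116.]
scene cassette 0.6 [202.6, 126.8, 230.2, 184.4
[... 3045 characters left out ...]
 138.]
side carton 0.57 [251.5, 269.8, 286.0, 330.1] top 130.0 ctr top [578. 353. 127.] ext [546. 329.   0.] [612. 379. 130.] [148. 125.  99.]
side sanitizer 0.6 [262.2, 222.1, 286.1, 276.6] top 163.0 ctr top [581. 196. 161.] ext [555. 187.  23.] [606. 223. 164.] [160. 154. 152.]
side stamp 0.78 [249.5, 184.3, 260.6, 213.6] top 86.0 ctr top [669. -78.  82.] ext [652. -87.  -0.] [686. -62.  86.] [138. 101.  64.]
side calculator 0.61 [330.5, 170.2, 368.2, 191.0] top 20.0 ctr top [ 383. -283.   16.] ext [ 322. -343.   -4.] [ 443. -234.   20.] [76. 81. 72.]
side bar 0.77 [212.2, 89.2, 310.1, 187.6] top 263.0 ctr top [ 583. -335.  261.] ext [ 542. -477.    4.] [ 835. -243.  264.] [125. 123. 121.]
```

```bash
python3 - <<'E'
from h import *
for n in("scene","side"):
    p=r.snapshot(n); W=cloud(p)
    if n=="scene": print(np.isfinite(W[...,0]).mean())
    def rect(k,zt,i=0,near=None):
        for d in r.outline_of(p,k):
            m=cv2.dilate(d["region"].astype(np.uint8),np.ones((3,3)))>0
            w=W[m]; w=w[np.isfinite(w[:,0])&(abs(w[:,2]-zt)<5)]
            if len(w)<8: continue
            c,s,a=cv2.minAreaRect(w[:,:2].astype(np.float32))
            if near and np.hypot(c[0]-near[0],c[1]-near[1])>40: continue
            print(n,k,np.round(c,1),np.round(s,1),round(a,1),"medz",np.median(w[:,2]).round(1),len(w)); return
    rect("tote",50);rect("jar",140,near=(429,246));rect("carton",130);rect("canister",130);rect("calculator",20);rect("stamp",88);rect("sanitizer",164)
    rect("bar",266)
    for d in r.outline_of(p,"cassette")[:1]:
        w=W[d["region"]];w=w[np.isfinite(w[:,0])]
        for z in range(50,240,15):
            q=w[abs(w[:,2]-z)<7.5]
            if len(q)>3: print(z,len(q),q.min(0).round(),q.max(0).round())
a=cv2.imread("pics/scene0.png")[60:380,90:540];cv2.imwrite("pics/sc.png",cv2.resize(a,None,fx=1.75,fy=1.75,interpolation=3))
a=cv2.imread("pics/side0.png")[70:380,180:440];cv2.imwrite("pics/sd.png",cv2.resize(a,None,fx=1.9,fy=1.9,interpolation=3))
E
```

```text
0.9959453125
scene tote [521.3 -18.2] [122.3 201.8] 15.1 medz 49.1 790
scene jar [428.5 243.6] [60.5 59.4] 21.3 medz 139.6 514
scene carton [579.2 347.1] [45.4 59.7] 76.0 medz 129.5 525
scene canister [701.2  27.9] [59.3 57.4] 15.6 medz 129.3 409
scene calculator [ 382.9 -291.7] [123.  76.] 21.2 medz 18.5 556
scene stamp [671.4 -86.4] [23.2 24.6] 49.0 medz 86.6 63
scene sanitizer [582.3 190.8] [23.5 24.6] 27.7 medz 164.7 96
scene bar [ 582.9 -347.5] [213.2  30. ] 68.6 medz 265.8 549
65 36 [ 585. -407.   62.] [ 635. -272.   72.]
80 138 [ 575. -418.   73.] [ 635. -266.   87.]
95 101 [ 575. -404.   88.] [ 622. -261.  102.]
110 41 [ 575. -301.  103.] [ 607. -258.  117.]
125 280 [ 519. -405.  118.] [ 604. -254.  132.]
140 119 [ 531. -406.  133.] [ 592. -261.  139.]
side tote [520.8 -12.6] [119.6 204.3] 15.3 medz 47.4 481
side carton [578.8 351.1] [48.1 61. ] 72.0 medz 128.2 372
side canister [700.3  33.6] [57.5 56.8] 30.4 medz 128.0 203
side calculator [ 382.6 -282.9] [118.4  81. ] 22.3 medz 17.1 291
side stamp [670.8 -82. ] [23.6 21.3] 7.3 medz 84.3 31
side sanitizer [581.5 195. ] [25.2 25.1] 45.0 medz 163.0 64
side bar [ 583.9 -340.4] [209.9  34.5] 68.3 medz 263.6 238
50 4 [ 566. -451.   44.] [ 603. -393.   54.]
65 13 [ 555. -449.   61.] [ 614. -260.   72.]
80 34 [ 548. -442.   73.] [ 613. -258.   87.]
95 40 [ 532. -394.   88.] [ 613. -256.  102.]
110 62 [ 518. -394.  103.] [ 609. -250.  117.]
125 221 [ 518. -406.  118.] [ 602. -247.  132.]
140 29 [ 535. -393.  133.] [ 592. -251.  140.]
```

View pics/sc.png

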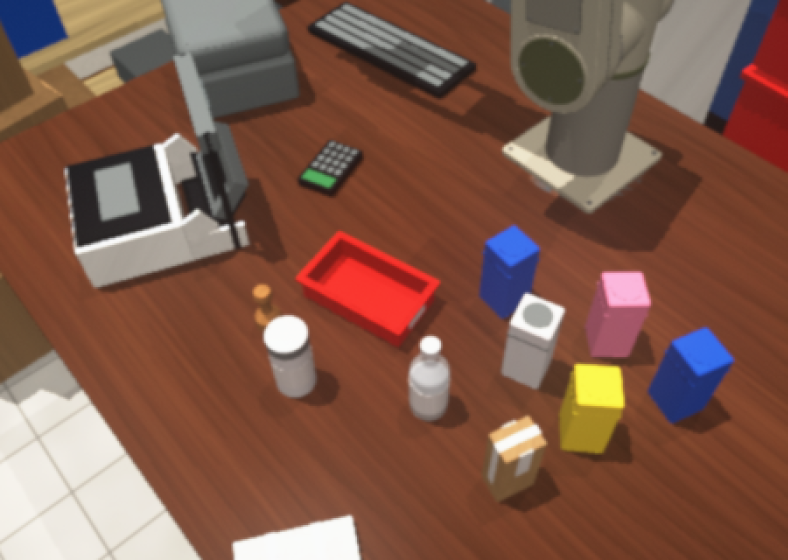

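View pics/sd.png

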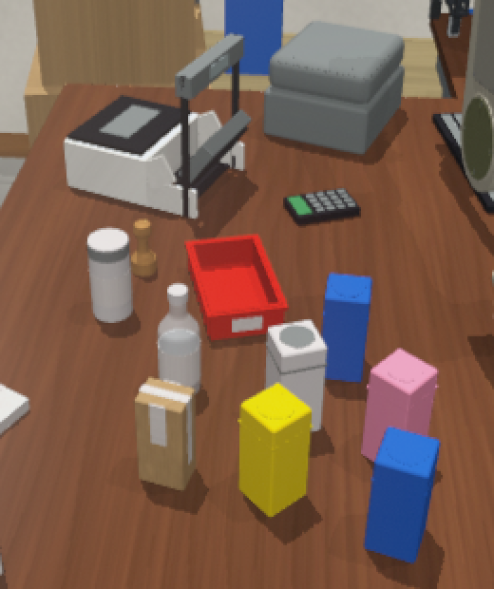

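```bash
cat >> h.py <<'E'
from scipy.spatial.transform import Rotation as Ro
def pose():
    s=r.sense(); return np.array(s["tool_pos"]),Ro.from_euler("xyz",s["tcp_rot"],degrees=True).as_matrix(),s
def tool(phi,tilt=0):
    f,t=np.radians([phi,tilt]); h=np.array([np.cos(f),np.sin(f),0]); k=np.array([0,0,1])
    z=np.sin(t)*h-np.cos(t)*k; y=np.cos(t)*h+np.sin(t)*k
    return np.c_[np.cross(y,z),y,z]
def to(xyz,phi,tilt=0):
    p,R,s=pose(); d=R.T@(np.array(xyz,float)-p); w=Ro.from_matrix(R.T@tool(phi,tilt)).as_rotvec()
    print("shift mm",d.round(1),"turn",w.round(4),"dist",np.linalg.norm(d).round(),"deg",np.degrees(np.linalg.norm(w)).round(1),"t",round(s["time"],2))
E
python3 - <<'E'
from h import *
p=r.snapshot("wrist");R,t,K=cam(p);P,T,s=pose()
print("cam in tool",T.T@(-R.T@t-P),"axes",(T.T@R.T).round(3),K[0,0])
to((470,-130,430),0)
E
```

```text
cam in tool [  65.9527932    -0.38039142 -142.49092483] axes [[-0.    -0.965 -0.263]
 [ 1.    -0.    -0.   ]
 [ 0.    -0.263  0.965]] 321.7757557689369
shift mm [ 417.8 -348.6 -198.7] turn [-0.     0.    -1.299] dist 579.0 deg 74.4 t 2.15
```

```bash
python3 - <<'E'
from h import *
to((450,-170,380),0)
E
```

```text
shift mm [ 387.8 -315.4 -148.7] turn [-0.     0.    -1.299] dist 522.0 deg 74.4 t 2.15
```

```bash
python3 -m jog '[0.37,-0.30,-0.145,0,0,-1.3, 0.37,-0.30,-0.145,0,0,-1.3, 0.37,-0.30,-0.145,0,0,-1.3, 0.37,-0.30,-0.145,0,0,-1.3, 0.37,-0.30,-0.145,0,0,-1.3, 0.37,-0.30,-0.145,0,0,-1.3, 0.37,-0.30,-0.145,0,0,-1.3, 0.37,-0.30,-0.145,0,0,-1.3]' 
python3 -m jog '[0,0,0,0,0,0]'
python3 - <<'E'
from h import *
p=r.snapshot("wrist");save(p,"w1.png");np.savez("w1.npz",**{k:p[k] for k in("pixels","range_z","K","rvec","tvec")});W=cloud(p)
print(pose()[0])
for k in "tote cassette bar canister".split():
    for d in r.outline_of(p,k)[:1]:
        m=cv2.dilate(d["region"].astype(np.uint8),np.ones((3,3)))>0
        w=W[m];w=w[np.isfinite(w[:,0])]
        zt={"tote":50,"bar":266,"canister":130}.get(k)
        if zt:
            q=w[abs(w[:,2]-zt)<6]
            c,s,a=cv2.minAreaRect(q[:,:2].astype(np.float32));print(k,round(d["score"],2),d["bbox"],np.round(c,1),np.round(s,1),round(a,1),np.median(q[:,2]).round(1))
            if k=="tote":
                q=w[abs(w[:,2]-5)<4]; c,s,a=cv2.minAreaRect(q[:,:2].astype(np.float32));print("floor",np.round(c,1),np.round(s,1),round(a,1),np.median(q[:,2]).round(1))
        else:
            # plane of cassette's upper face etc.
            print(k,d["score"],d["bbox"],w.min(0).round(),w.max(0).round())
            f=np.radians(-21.4);xs=w[:,0]*np.cos(f)+w[:,1]*np.sin(f);ys=-w[:,0]*np.sin(f)+w[:,1]*np.cos(f)
            for z in range(40,150,8):
                i=abs(w[:,2]-z)<4
                if i.sum()>4: print(z,i.sum(),np.percentile(xs[i],[2,50,98]).round(),np.percentile(ys[i],[2,98]).round())
E
```

```text
time: 3.15
tool_pos: [437.8, -187.9, 377.3]
tcp_rot: [179.9, 0.0, 90.2]
ft_force: [0.7, -0.7, 0.4]
finger_gap: 85.6
grip_force: 0.0
time: 3.28
tool_pos: [439.2, -186.5, 378.2]
tcp_rot: [179.8, 0.0, 90.4]
ft_force: [-0.4, -0.3, 0.0]
finger_gap: 85.0
grip_force: 0.0
[ 438.01824117 -188.21188961  377.1240873 ]
cassette 0.73 [368.6, 219.2, 448.4, 329.9] [ 481. -508.   -3.] [ 635. -175.  397.]
48 5 [652. 670. 672.] [-203.  -27.]
56 32 [649. 673. 696.] [-209.  -25.]
64 79 [660. 692. 695.] [-208.  -26.]
72 103 [655. 691. 695.] [-182.  -27.]
80 58 [647. 683. 687.] [-179.  -27.]
88 76 [646. 678. 682.] [-181.  -27.]
96 99 [631. 671. 676.] [-203.  -27.]
104 98 [631. 667. 671.] [-204.  -27.]
112 100 [630. 662. 665.] [-178.  -27.]
120 516 [623. 625. 659.] [-181.  -27.]
128 1271 [625. 632. 652.] [-182.  -28.]
136 763 [636. 641. 647.] [-183.  -30.]
bar 0.56 [365.7, 194.2, 595.5, 356.9] [ 611.  -266.8] [42.1 30.3] 68.2 265.6
canister 0.6 [480.6, 0.0, 566.8, 29.2] [ 6.98e+02 -2.00e-01] [ 3.1 24.3] 87.5 127.6
```

View pics/w1.png

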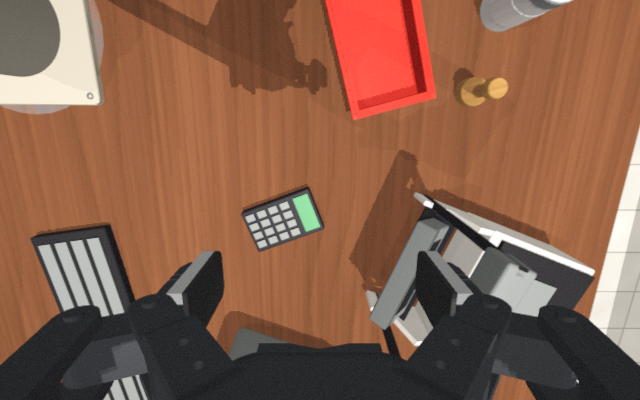

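```bash
python3 - <<'E'
from h import *
p=dict(np.load("w1.npz"));W=cloud(p)
V=W[200:335,360:460].reshape(-1,3);V=V[np.isfinite(V[:,0])]
f=np.radians(-21.45);h=np.array([np.cos(f),np.sin(f),0]);s=np.array([-h[1],h[0],0]);k=np.array([0,0,1])
u=-.5736*h+.8192*k
# top edge face: plane normal u
xs,ys,z=V@h,V@s,V[:,2]
i=(z>123)&(z<137)&(ys>-190)&(ys<-20)&(xs>615)&(xs<660)
q=V[i];c=q.mean(0);n=np.linalg.svd(q-c,full_matrices=False)[2];print("n",i.sum(),n[2],"long",n[0],"az",np.degrees(np.arctan2(n[0][1],n[0][0])),"tilt",np.degrees(np.arctan2(np.hypot(*n[2][:2]),abs(n[2][2]))),c,c@u)
print("ys",np.percentile(q@s,[0,.5,1,50,99,99.5,100]),"xs ctr",np.percentile(q@h,[1,50,99]),"z",np.percentile(q[:,2],[1,50,99]))
# tote red
P=p["pixels"].astype(int);red=(P[...,0]>120)&(P[...,1]<90)&(P[...,2]<90)
w=W[red];w=w[np.isfinite(w[:,0])&(w[:,2]>44)&(w[:,2]<56)]
print("tote partial",cv2.minAreaRect(w[:,:2].astype(np.float32)),np.median(w[:,2]))
c=684*h-104.5*s; print("pocket",c); T=np.array([c[0],c[1],60])
for a in (52,150): print(a,T+a*u)
to(T+150*u,-21.45,35)
E
```

```text
n 2185 [-0.3674505   0.14650843  0.91843095] long [-0.36058725 -0.93271453  0.00452138] az -111.13649200839536 tilt 23.302235009276593 [ 553.77921377 -328.93474924  129.84471772] -258.27486296786634
ys [-186.15984455 -184.33651968 -183.14964896 -105.03799934  -27.26364861
  -26.78877676  -26.48169856] xs ctr [624.21482444 635.24245969 654.09851101] z [123.25817165 129.90019441 136.4746542 ]
tote partial ((556.2788696289062, -35.198272705078125), (194.72653198242188, 152.78627014160156), 10.214982032775879) 49.19837336118283
pocket [ 598.40962405 -347.39339637    0.        ]
52 [ 570.64834403 -336.48591311  102.5984    ]
150 [ 518.32900859 -315.92950235  182.88      ]
shift mm [-125.2   82.5  192.6] turn [-0.6048 -0.1141  0.3617] dist 244.0 deg 40.9 t 3.52
```

```bash
python3 -m jog '[-0.125,0.082,0.192,-0.605,-0.114,0.362, -0.125,0.082,0.192,-0.605,-0.114,0.362, -0.125,0.082,0.192,-0.605,-0.114,0.362, -0.125,0.082,0.192,-0.605,-0.114,0.362, -0.125,0.082,0.192,-0.605,-0.114,0.362, -0.125,0.082,0.192,-0.605,-0.114,0.362]' 0.1
python3 - <<'E'
from h import *
p=r.snapshot("wrist");save(p,"w2.png");W=cloud(p)
V=W.reshape(-1,3);V=V[np.isfinite(V[:,0])]
f=np.radians(-21.3);h=np.array([np.cos(f),np.sin(f),0]);s=np.array([-h[1],h[0],0]);k=np.array([0,0,1])
P,T,st=pose();print(P,T[:,1].round(3),T[:,2].round(3))
xs,ys,z=V@h,V@s,V[:,2]
i=(z>124)&(z<136)&(ys>-195)&(ys<-15)&(xs>612)&(xs<665);q=V[i]
Q=(q-P)@T
print("in tool: ",np.percentile(Q,[1,50,99],axis=0).round(1), "ys",np.percentile(q@s,[1,50,99]).round(1),"xs",np.percentile(q@h,[1,50,99]).round(1))
j=abs(Q[:,0])<60; a=np.polyfit(Q[j,0],Q[j,1],1);print("twist deg",np.degrees(a[0]))
c=635.2*h-105.5*s; T0=np.array([c[0],c[1],129.7]); u=-.5736*h+.8192*k
to(T0-33*u,-21.3,35)
E
```

```text
time: 4.28
tool_pos: [518.8, -315.6, 186.0]
tcp_rot: [145.0, 0.0, 68.6]
ft_force: [0.2, 0.1, 1.4]
finger_gap: 46.9
grip_force: 0.0
[ 520.00607772 -316.03145876  188.03433881] [ 0.761 -0.297  0.577] [ 0.537 -0.211 -0.817]
in tool:  [[-78.9 -15.9  65.9]
 [  9.2  -4.6  67.4]
 [ 76.1   7.3  70.1]] ys [-184.6  -96.5  -29.6] xs [624.7 634.4 645.6]
twist deg 0.1803391013351099
shift mm [  0.2  -4.4 101.4] turn [0.0039 0.0015 0.0001] dist 101.0 deg 0.2 t 4.33
```

View pics/w2.png

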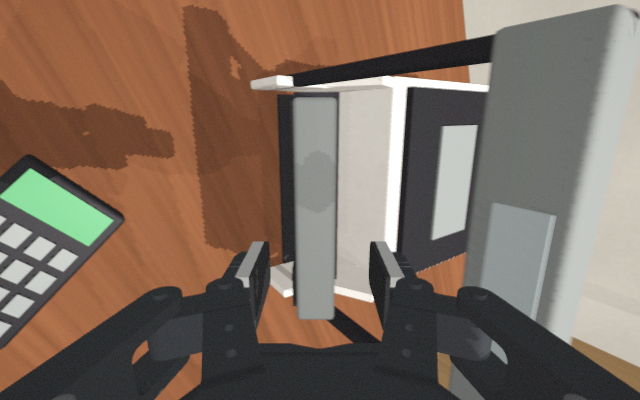

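```bash
python3 -m jog '[-0.001,-0.0045,0.03,0,0,0, -0.001,-0.0045,0.06,0,0,0, -0.001,-0.0045,0.08,0,0,0, -0.001,-0.0045,0.095,0,0,0, -0.001,-0.0045,0.1,0,0,0, -0.001,-0.0045,0.1,0,0,0]'
python3 -m jog '[0,0,0,0,0,0,0,0,0,0,0,0,0,0,0,0,0,0,0,0,0,0,0,0,0,0,0,0,0,0]' -1 60
```

```text
time: 5.08
tool_pos: [570.1, -335.6, 102.0]
tcp_rot: [144.8, 0.0, 68.7]
ft_force: [0.2, -0.0, -0.3]
finger_gap: 47.1
grip_force: 0.0
time: 5.7
tool_pos: [569.7, -335.8, 102.0]
tcp_rot: [144.8, 0.0, 68.6]
ft_force: [-1.9, 2.1, 8.1]
finger_gap: 26.8
grip_force: 60.2
```

```bash
python3 -m jog '[0,0,-0.01,0,0,0, 0,0,-0.03,0,0,0, 0,0,-0.06,0,0,0, 0,0,-0.09,0,0,0, 0,0,-0.12,0,0,0, 0,0,-0.14,0,0,0]'
python3 - <<'E'
from h import *
to((521,-15,230),15.1)
E
```

```text
time: 6.45
tool_pos: [492.9, -305.4, 215.1]
tcp_rot: [145.0, -0.0, 68.6]
ft_force: [-0.5, -0.3, -2.7]
finger_gap: 27.0
grip_force: 63.3
shift mm [280.7 -56.6 -57.9] turn [ 0.5907  0.1944 -0.6161] dist 292.0 deg 50.2 t 6.45
```

```bash
python3 -m jog '[0.03,-0.006,-0.006,0.06,0.02,-0.06, 0.08,-0.016,-0.016,0.17,0.056,-0.18, 0.13,-0.026,-0.027,0.28,0.09,-0.29, 0.18,-0.036,-0.037,0.38,0.125,-0.4, 0.23,-0.046,-0.047,0.48,0.16,-0.5, 0.265,-0.053,-0.055,0.56,0.184,-0.58, 0.281,-0.057,-0.058,0.591,0.194,-0.616, 0.281,-0.057,-0.058,0.591,0.194,-0.616]'
python3 -m jog '[0,0,0,0,0,0,0,0,0,0,0,0]'
cat >> h.py <<'E'
def tote(p):
    W=cloud(p);P=p["pixels"].astype(int);red=(P[...,0]>100)&(P[...,1]<.45*P[...,0])&(P[...,2]<.45*P[...,0])
    w=W[red];w=w[np.isfinite(w[:,0])&(np.hypot(w[:,0]-521,w[:,1]+15)<130)]
    a=w[(w[:,2]>45)&(w[:,2]<54)]; b=w[abs(w[:,2]-5)<4]
    for n,q in(("rim",a),("floor",b)):
        if len(q)>20:
            c,s,an=cv2.minAreaRect(q[:,:2].astype(np.float32));print(n,np.round(c,1),np.round(s,1),round(an,1),"z",np.median(q[:,2]).round(1),len(q))
    return w
E
python3 - <<'E'
from h import *
p=r.snapshot("wrist");save(p,"w3.png");tote(p)
W=cloud(p);P,T,s=pose();print(P,np.degrees(np.arctan2(T[1,1],T[0,1])),T[:,2].round(3),s["finger_gap"])
Q=(W-P)@T
i=(Q[...,2]<20)&(Q[...,2]>-60)&(abs(Q[...,1])<22)&(abs(Q[...,0])<100)
q=Q[i];print(np.percentile(q,[0.5,2,50,98,99.5],axis=0).round(1))
top=q[abs(q[:,2]-np.percentile(q[:,2],10))<4];print("top edge",cv2.minAreaRect(top[:,:2].astype(np.float32)),np.median(top[:,2]))
E
```

```text
time: 7.45
tool_pos: [521.5, -14.3, 228.5]
tcp_rot: [-179.9, -0.0, 105.2]
ft_force: [-0.5, -0.1, -2.1]
finger_gap: 27.3
grip_force: 63.1
time: 7.7
tool_pos: [521.3, -16.1, 229.2]
tcp_rot: [180.0, 0.0, 105.0]
ft_force: [-0.5, -0.2, -3.7]
finger_gap: 27.0
grip_force: 63.1
rim [515.6  -4. ] [119.3 174. ] 15.3 z 49.2 4413
floor [508.  -14.9] [118.3 168.4] 15.2 z 5.1 812
[521.38269931 -16.00489645 229.34577086] 14.979291648094813 [ 0.001 -0.    -1.   ] 27.310382785146068
[[-21.7 -20.8 -56.5]
 [-19.3 -18.8 -52.8]
 [ 27.4  -0.4 -33.2]
 [ 75.2  18.6 -25.8]
 [ 76.7  21.2 -11.9]]
top edge ((26.51171112060547, -2.181699752807617), (41.93256378173828, 101.0050277709961), 82.29995727539062) -33.29298428567482
```

View pics/w3.png

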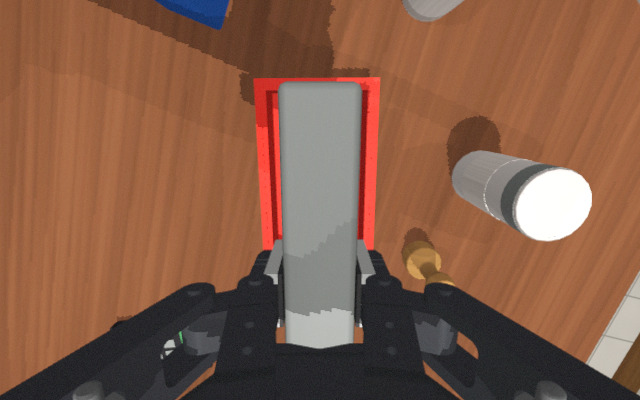

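```bash
python3 -m jog '[0.002,0.02,0.03,0,0,0, 0.002,0.028,0.06,0,0,0, 0.0025,0.0295,0.09,0,0,0, 0.0025,0.0295,0.104,0,0,0, 0.0025,0.0295,0.104,0,0,0, 0.0025,0.0295,0.104,0,0,0]'
python3 - <<'E'
from h import *
p=r.snapshot("wrist");save(p,"w4.png")
P,T,s=pose();print(P,np.degrees(np.arctan2(T[1,1],T[0,1])))
w=tote(p);Q=(w-P)@T; a=Q[(w[:,2]>45)&(w[:,2]<54)]
print("rim in tool",np.percentile(a,[.2,1,50,99,99.8],axis=0).round(1))
for lo in (20,40,60,80):
    b=a[(a[:,0]>lo)&(a[:,0]<lo+15)]
    if len(b): y=np.sort(b[:,1]); print(lo,y[0].round(1),y[-1].round(1),"inner",y[y<-60].max().round(1) if (y<-60).any() else None, len(b))
q=cloud(p).reshape(-1,3);q=(q-P)@T
i=(q[:,2]<20)&(q[:,2]>-40)&(abs(q[:,1])<22)&(q[:,0]>40)&(q[:,0]<100);q=q[i];print("cass",np.percentile(q,[.5,2,50,98,99.5],axis=0).round(1))
E
```

```text
time: 8.5
tool_pos: [550.5, -5.2, 126.9]
tcp_rot: [179.9, 0.1, 105.1]
ft_force: [0.7, 0.2, -1.8]
finger_gap: 27.2
grip_force: 63.1
[550.65186623  -5.17995853 127.09006455] 15.075961981688629
rim [518.4 -16.3] [119.6 198.8] 15.1 z 49.2 6841
floor [502.7 -10.1] [131.9 192.2] 15.4 z 4.9 10481
rim in tool [[-98.9 -93.6  75.2]
 [-55.3 -93.2  75.6]
 [ 81.8 -82.4  77.6]
 [ 97.   22.9  81.1]
 [ 97.1  24.8  81.7]]
20 -93.5 -81.7 inner -81.7 378
40 -93.7 -81.5 inner -81.5 406
60 -93.8 -81.8 inner -81.8 432
80 -94.1 25.4 inner -60.0 2740
cass [[ 40.2 -14.3 -34.7]
 [ 40.9 -13.7 -34.4]
 [ 59.7  -0.5 -33. ]
 [ 76.5  12.6 -30.8]
 [ 77.2  13.2 -30.1]]
```

View pics/w4.png

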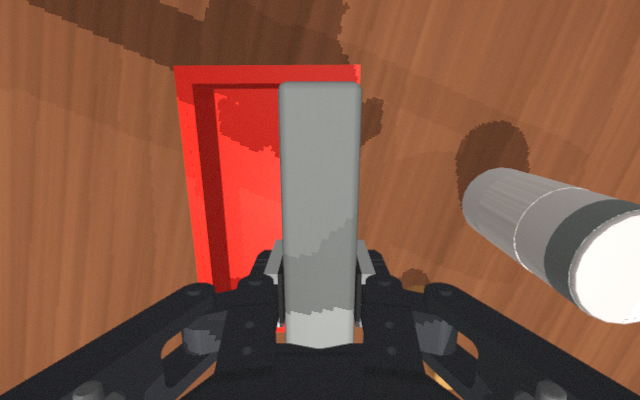

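```bash
python3 -m jog '[0,-0.002,0,0,0,0, 0,-0.002,0.02,0,0,0, 0,-0.002,0.04,0,0,0, 0,-0.002,0.055,0,0,0, 0,-0.002,0.063,0,0,0, 0,-0.002,0.066,0,0,0, 0,-0.002,0.068,0,0,0, 0,-0.002,0.068,0,0,0]'
python3 -m jog '[0,0,0.001,0,0,0, 0,0,0.002,0,0,0]'
```

```text
time: 9.55
tool_pos: [548.0, -5.5, 57.7]
tcp_rot: [180.0, 0.0, 105.1]
ft_force: [0.7, 0.2, -2.4]
finger_gap: 27.0
grip_force: 63.2
time: 9.8
tool_pos: [548.2, -5.5, 56.5]
tcp_rot: [179.9, 0.0, 105.1]
ft_force: [-6.1, 1.3, 13.2]
finger_gap: 27.4
grip_force: 65.1
```

```bash
python3 -m jog '[0,0,0,0,0,0,0,0,0,0,0,0,0,0,0,0,0,0]' 0.1
python3 -m jog '[0,0,-0.02,0,0,0, 0,0,-0.06,0,0,0, 0,0,-0.12,0,0,0, 0,0,-0.18,0,0,0, 0,0,-0.2,0,0,0, 0,0,-0.2,0,0,0]' 1
python3 - <<'E'
from h import *
p=r.snapshot("wrist");save(p,"w5.png");np.savez("w5.npz",**{k:p[k] for k in("pixels","range_z","K","rvec","tvec")})
P,T,s=pose();print(P)
w=tote(p);c=w[(w[:,2]>45)&(w[:,2]<54)]
c,sz,an=cv2.minAreaRect(c[:,:2].astype(np.float32));c=np.array(c)
f=np.radians(an if sz[0]<sz[1] else an-90);e=np.array([np.cos(f),np.sin(f)]);l=np.array([-e[1],e[0]])
W=cloud(p).reshape(-1,3);W=W[np.isfinite(W[:,0])]
q=np.c_[(W[:,:2]-c)@l,(W[:,:2]-c)@e,W[:,2]]
i=(q[:,2]>84)&(q[:,2]<96)&(abs(q[:,0])<100)&(abs(q[:,1])<60);q=q[i]
print("cass top in tote",cv2.minAreaRect(q[:,:2].astype(np.float32)),np.percentile(q,[1,50,99],axis=0).round(1))
to((428.3,246,280),21.3)
E

```

```text
time: 10.18
tool_pos: [547.8, -5.5, 55.3]
tcp_rot: [180.0, 0.0, 105.1]
ft_force: [0.1, -0.1, 0.5]
finger_gap: 47.1
grip_force: 0.0
time: 10.92
tool_pos: [548.6, -5.5, 256.9]
tcp_rot: [179.8, 0.1, 105.1]
ft_force: [0.6, 0.1, -0.6]
finger_gap: 85.4
grip_force: 0.0
[547.54315998  -5.39317414 254.55462981]
rim [518.6 -15.7] [118.8 198.2] 15.4 z 49.2 5198
floor [505.2 -11.6] [121.5 192.2] 15.6 z 4.9 7284
cass top in tote ((0.3182220458984375, 30.970897674560547), (158.02247619628906, 27.999828338623047), 0.37997400760650635) [[-76.6  17.3  87. ]
 [  8.1  31.   89.7]
 [ 78.3  44.8  91.4]]
shift mm [273.8 -49.7 -25.5] turn [-1.000e-04  2.000e-04 -1.084e-01] dist 279.0 deg 6.2 t 10.97
```

View pics/w5.png

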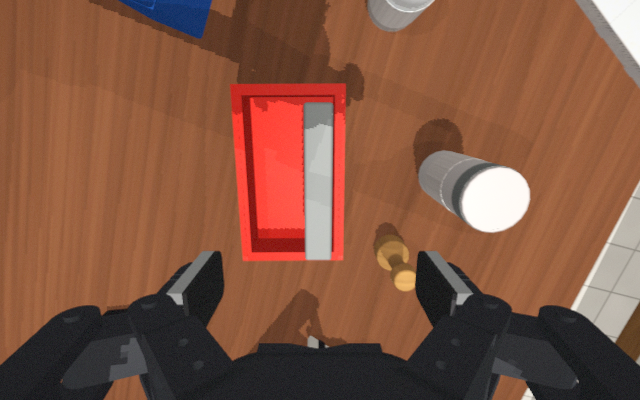

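```bash
python3 -m jog '[0.05,-0.009,-0.005,0,0,-0.02, 0.11,-0.02,-0.01,0,0,-0.05, 0.17,-0.031,-0.015,0,0,-0.07, 0.225,-0.041,-0.02,0,0,-0.09, 0.26,-0.047,-0.025,0,0,-0.1, 0.274,-0.05,-0.025,0,0,-0.108, 0.274,-0.05,-0.025,0,0,-0.108, 0.274,-0.05,-0.025,0,0,-0.108]'
cat >> h.py <<'E'
def topobj(p,k,h,near):
    W=cloud(p);P,T,s=pose();print("tcp",P.round(1),"phi",np.degrees(np.arctan2(T[1,1],T[0,1])).round(1))
    w=W.reshape(-1,3);w=w[np.isfinite(w[:,0])&(abs(w[:,2]-h)<5)&(np.hypot(w[:,0]-near[0],w[:,1]-near[1])<55)]
    c,s,a=cv2.minAreaRect(w[:,:2].astype(np.float32));print(k,np.round(c,1),np.round(s,1),round(a,1),np.median(w[:,2]).round(1),len(w))
    Q=(np.array([*c,h])-P)@T;print("in tool",Q.round(1))
    for d in r.look_for(p,k)[:3]: print(d["score"],d["bbox"])
E
python3 - <<'E'
from h import *
p=r.snapshot("wrist");save(p,"w6.png");topobj(p,"jar",140,(428,246))
E
```

```text
time: 11.98
tool_pos: [428.2, 245.0, 279.0]
tcp_rot: [-179.9, 0.1, 111.2]
ft_force: [0.0, 0.0, -0.3]
finger_gap: 85.4
grip_force: 0.0
tcp [428.4 244.9 279.4] phi 21.2
jar [425.  246.2] [60.2 59.5] 21.1 140.0 4212
in tool [  2.5  -2.5 139.4]
0.86 [178.3, 196.8, 271.3, 302.3]
0.85 [144.7, 20.8, 271.9, 126.4]
0.69 [267.6, 1.4, 292.5, 17.5]
```

View pics/w6.png

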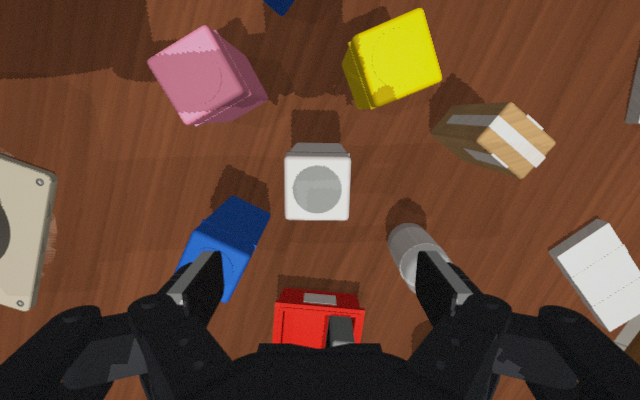

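```bash
python3 -m jog '[0.0025,-0.0025,0.05,0,0,0, 0.0025,-0.0025,0.1,0,0,0, 0.0025,-0.0025,0.15,0,0,0, 0.0025,-0.0025,0.175,0,0,0, 0.0025,-0.0025,0.183,0,0,0, 0.0025,-0.0025,0.183,0,0,0]'
python3 -m jog '[0,0,0,0,0,0,0,0,0,0,0,0,0,0,0,0,0,0,0,0,0,0,0,0]' -1 60
python3 -m jog '[0,0,-0.02,0,0,0, 0,0,-0.05,0,0,0, 0,0,-0.1,0,0,0, 0,0,-0.15,0,0,0, 0,0,-0.17,0,0,0, 0,0,-0.17,0,0,0]'
python3 - <<'E'
from h import *
f=np.radians(15.2);e=np.array([np.cos(f),np.sin(f)]);l=np.array([-e[1],e[0]]);c=np.array([518.5,-16])
t=c-56*0+l*55-16*e;print(t);to((*t,266),15.2)
E
```

```text
time: 12.82
tool_pos: [425.2, 247.1, 97.5]
tcp_rot: [180.0, 0.0, 111.2]
ft_force: [-0.5, 0.1, 0.1]
finger_gap: 85.3
grip_force: 0.0
time: 13.32
tool_pos: [425.9, 248.0, 99.1]
tcp_rot: [179.8, 0.0, 111.3]
ft_force: [-1.6, -1.2, 6.5]
finger_gap: 59.5
grip_force: 65.3
time: 14.08
tool_pos: [425.4, 247.9, 268.1]
tcp_rot: [179.8, 0.0, 111.3]
ft_force: [-0.1, 0.6, -4.6]
finger_gap: 59.8
grip_force: 66.5
[488.63933126  32.88088034]
shift mm [-223.3  -19.1    2. ] turn [0.0027 0.     0.1062] dist 224.0 deg 6.1 t 14.07
```

```bash
python3 -m jog '[-0.04,-0.003,0,0,0,0.02, -0.09,-0.008,0,0,0,0.04, -0.14,-0.012,0,0,0,0.06, -0.18,-0.015,0,0,0,0.08, -0.21,-0.018,0.02,0,0,0.1, -0.2233,-0.0191,0.05,0.0,0,0.106, -0.2233,-0.0191,0.08,0,0,0.106, -0.2233,-0.0191,0.096,0,0,0.106]'
python3 -m jog '[0,0,0,0,0,0,0,0,0,0,0,0]'
cat >> h.py <<'E'
def fit(p,held_half=30):
    P,T,s=pose();print("tcp",P.round(1),"phi",np.degrees(np.arctan2(T[1,1],T[0,1])).round(2),"tilt",T[:,2].round(3))
    w=tote(p);Q=(w-P)@T;a=Q[(w[:,2]>45)&(w[:,2]<54)]
    print("rim in tool",np.percentile(a,[.1,50,99.9],axis=0).round(1),len(a))
    c,sz,an=cv2.minAreaRect(a[:,:2].astype(np.float32));print("rim rect",np.round(c,1),np.round(sz,1),round(an,2))
    W=cloud(p).reshape(-1,3);W=W[np.isfinite(W[:,0])];q=(W-P)@T
    i=(abs(W[:,2]-90)<5)&(np.hypot(W[:,0]-518,W[:,1]+16)<110)
    if i.sum()>30: c,sz,an=cv2.minAreaRect(q[i][:,:2].astype(np.float32));print("cassette top in tool",np.round(c,1),np.round(sz,1),round(an,2),i.sum(),"y",np.percentile(q[i][:,1],[1,99]).round(1))
    i=(q[:,2]>-60)&(q[:,2]<5)&(abs(q[:,0])<45)&(abs(q[:,1])<35)
    if i.sum()>30:
        t=q[i];print("held",np.percentile(t,[1,50,99],axis=0).round(1),i.sum())
    return q
E
python3 - <<'E'
from h import *
p=r.snapshot("wrist");save(p,"w7.png");fit(p)
E
```

```text
time: 15.08
tool_pos: [485.3, 32.4, 166.4]
tcp_rot: [-179.6, -0.1, 105.2]
ft_force: [-0.0, -0.1, -3.0]
finger_gap: 59.2
grip_force: 66.0
time: 15.32
tool_pos: [488.5, 32.8, 172.0]
tcp_rot: [179.9, 0.0, 105.2]
ft_force: [-0.2, 0.3, -1.8]
finger_gap: 59.4
grip_force: 66.0
tcp [488.8  32.7 172.5] phi 15.24 tilt [ 0.002 -0.    -1.   ]
rim [503.9  39.1] [119.6  85.5] 14.9 z 49.2 2824
floor [510.3  26.6] [143.1  83.9] 13.6 z 4.8 915
rim in tool [[-38.1 -43.6 120.9]
 [ 37.   24.2 123.4]
 [ 44.7  75.5 127.4]] 2824
rim rect [ 2.3 15.9] [ 85.5 119.6] 0.3
cassette top in tool [21.9 23. ] [ 36.7 100. ] 26.33 1429 y [-24.8  60.4]
held [[-15.1 -33.5 -57.4]
 [ 12.5  -0.6 -40.5]
 [ 28.5  33.6   1.3]] 25081
```

View pics/w7.png

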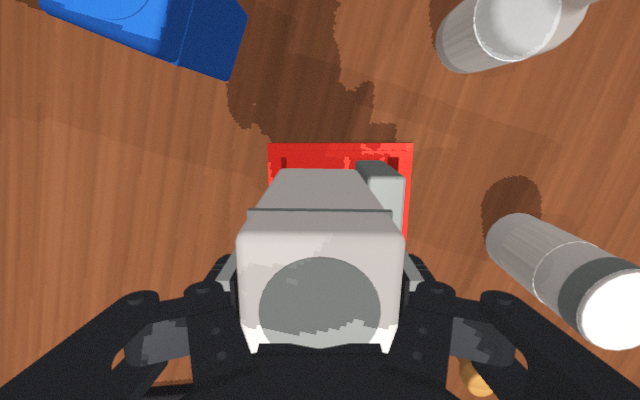

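```bash
python3 -m jog '[0.0015,0,0.01,0,0,0, 0.0015,0,0.025,0,0,0, 0.0015,0,0.04,0,0,0, 0.0015,0,0.052,0,0,0, 0.0015,0,0.06,0,0,0, 0.0015,0,0.064,0,0,0, 0.0015,0,0.066,0,0,0]'
python3 -m jog '[0,0,0.0015,0,0,0, 0,0,0.0025,0,0,0]'
```

```text
time: 16.25
tool_pos: [488.0, 34.0, 105.4]
tcp_rot: [180.0, 0.0, 105.2]
ft_force: [2.1, 1.0, -1.2]
finger_gap: 59.8
grip_force: 66.2
time: 16.5
tool_pos: [488.1, 33.8, 104.1]
tcp_rot: [179.9, 0.0, 105.2]
ft_force: [-2.9, 0.7, 13.5]
finger_gap: 58.9
grip_force: 67.8
```

```bash
python3 -m jog '[0,0,0,0,0,0,0,0,0,0,0,0,0,0,0,0,0,0]' 1
python3 -m jog '[0,0,-0.03,0,0,0, 0,0,-0.08,0,0,0, 0,0,-0.14,0,0,0, 0,0,-0.19,0,0,0, 0,0,-0.2,0,0,0]'
python3 - <<'E'
from h import *
to((579,349,285),-15)
E
```

```text
time: 16.88
tool_pos: [487.2, 33.9, 102.5]
tcp_rot: [-180.0, 0.0, 105.2]
ft_force: [0.0, -0.6, -0.2]
finger_gap: 85.6
grip_force: 0.0
time: 17.5
tool_pos: [489.2, 33.9, 307.3]
tcp_rot: [179.6, 0.1, 105.2]
ft_force: [-0.5, -0.2, -1.1]
finger_gap: 85.4
grip_force: 0.0
shift mm [280.5 169.1  22.8] turn [0.0072 0.0006 0.5272] dist 328.0 deg 30.2 t 17.5
```

```bash
python3 -m jog '[0.04,0.025,0,0,0,0.08, 0.09,0.054,0,0,0,0.17, 0.14,0.084,0,0,0,0.26, 0.19,0.114,0,0,0,0.36, 0.24,0.145,0.01,0,0,0.45, 0.27,0.163,0.02,0,0,0.5, 0.28,0.169,0.022,0,0,0.527, 0.28,0.169,0.022,0,0,0.527]'
python3 -m jog '[0,0,0,0,0,0]'
python3 - <<'E'
from h import *
p=r.snapshot("wrist");save(p,"w8.png");topobj(p,"carton",130,(579,349))
E
```

```text
time: 18.5
tool_pos: [576.4, 349.0, 278.1]
tcp_rot: [-179.9, 0.2, 75.1]
ft_force: [0.1, 0.0, 0.6]
finger_gap: 85.0
grip_force: 0.0
time: 18.62
tool_pos: [577.1, 347.8, 280.1]
tcp_rot: [-180.0, 0.1, 75.0]
ft_force: [0.0, -0.3, -0.1]
finger_gap: 85.6
grip_force: 0.0
tcp [577.2 347.7 280.6] phi -15.0
carton [576.9 349. ] [44.8 60.7] 73.3 129.8 2961
in tool [  1.2  -0.7 150.6]
0.87 [285.3, 150.2, 354.0, 210.4]
```

```bash
python3 -m jog '[0.001,-0.001,0.05,0,0,0.03, 0.001,-0.001,0.1,0,0,0.03, 0.001,-0.001,0.15,0,0,0.03, 0.001,-0.001,0.18,0,0,0.03, 0.001,-0.001,0.191,0,0,0.03, 0.001,-0.001,0.191,0,0,0.03]'
python3 -m jog '[0,0,0,0,0,0,0,0,0,0,0,0,0,0,0,0,0,0,0,0,0,0,0,0]' -1 50
python3 -m jog '[0,0,-0.02,0,0,0, 0,0,-0.05,0,0,0, 0,0,-0.1,0,0,0, 0,0,-0.15,0,0,0, 0,0,-0.18,0,0,0, 0,0,-0.18,0,0,0]'
python3 - <<'E'
from h import *
f=np.radians(15.2);e=np.array([np.cos(f),np.sin(f)]);l=np.array([-e[1],e[0]]);c=np.array([518.5,-16])
t=c+l*-63.5-16*e;print(t);to((*t,270),15.2)
E
```

```text
time: 19.48
tool_pos: [576.7, 349.3, 90.0]
tcp_rot: [180.0, 0.0, 73.3]
ft_force: [-0.2, 0.4, 0.2]
finger_gap: 85.5
grip_force: 0.0
time: 19.98
tool_pos: [578.0, 350.5, 92.4]
tcp_rot: [179.8, -0.2, 73.3]
ft_force: [-0.5, 0.3, 6.1]
finger_gap: 59.1
grip_force: 55.6
time: 20.72
tool_pos: [578.1, 350.5, 274.9]
tcp_rot: [179.7, -0.3, 73.3]
ft_force: [-0.4, 0.2, -2.4]
finger_gap: 59.3
grip_force: 54.8
[519.70874893 -81.47357426]
shift mm [-430.6   68.3    3.1] turn [ 0.0071 -0.0033 -0.5569] dist 436.0 deg 31.9 t 20.73
```

```bash
python3 -m jog '[-0.03,0.005,-0.03,0,0,-0.04, -0.08,0.013,-0.05,0,0,-0.1, -0.14,0.022,-0.05,0,0,-0.18, -0.2,0.032,-0.05,0,0,-0.26, -0.26,0.041,-0.05,0,0,-0.34, -0.32,0.051,-0.05,0,0,-0.42, -0.375,0.06,-0.04,0,0,-0.49, -0.41,0.065,-0.02,0.0,0,-0.54]'
python3 - <<'E'
from h import *
to((519.7,-81.5,172),15.2)
E
```

```text
time: 21.72
tool_pos: [520.0, -64.1, 288.4]
tcp_rot: [-180.0, 0.0, 104.2]
ft_force: [0.8, 0.0, -2.2]
finger_gap: 59.6
grip_force: 54.9
shift mm [-16.8  -4.5 116.4] turn [-0.0007  0.0004 -0.0168] dist 118.0 deg 1.0 t 21.73
```

```bash
python3 -m jog '[-0.017,-0.0045,0.02,0,0,-0.017, -0.017,-0.0045,0.05,0,0,-0.017, -0.017,-0.0045,0.085,0,0,-0.017, -0.017,-0.0045,0.108,0,0,-0.017, -0.017,-0.0045,0.116,0,0,-0.017, -0.017,-0.0045,0.116,0,0,-0.017, -0.017,-0.0045,0.116,0,0,-0.017]'
python3 - <<'E'
from h import *
p=r.snapshot("wrist");save(p,"w9.png");q=fit(p)
P,T,s=pose()
i=(q[:,2]>26)&(q[:,2]<36)&(abs(q[:,1])<50)&(q[:,0]>40)&(q[:,0]<170)
if i.sum()>20: print("jar top in tool",cv2.minAreaRect(q[i][:,:2].astype(np.float32)),i.sum())
E
```

```text
time: 22.6
tool_pos: [521.4, -79.3, 174.9]
tcp_rot: [179.9, 0.1, 105.2]
ft_force: [-0.9, -0.5, -2.5]
finger_gap: 59.3
grip_force: 54.9
tcp [521.5 -79.4 175.1] phi 15.21 tilt [ 0.002 -0.001 -1.   ]
rim [520.6 -21.6] [119.6 184.9] 15.3 z 49.0 2996
floor [500.5 -45.1] [ 85.  103.8] 15.3 z 4.9 6041
rim in tool [[-36.1 -45.7 123.1]
 [ 53.7 -34.5 126. ]
 [148.2  73.8 129.6]] 2996
rim rect [56.2 14. ] [119.6 184.9] 89.93
cassette top in tool [59.7 13.1] [153.2  91.5] 0.02 8681 y [-15.4  57.9]
held [[-18.3 -33.7 -57.8]
 [ 10.   -0.3 -37.2]
 [ 21.3  33.9   2. ]] 22445
jar top in tool ((103.12124633789062, -4.272043228149414), (34.18692398071289, 60.256675720214844), 0.15508046746253967) 9070
```

View pics/w9.png

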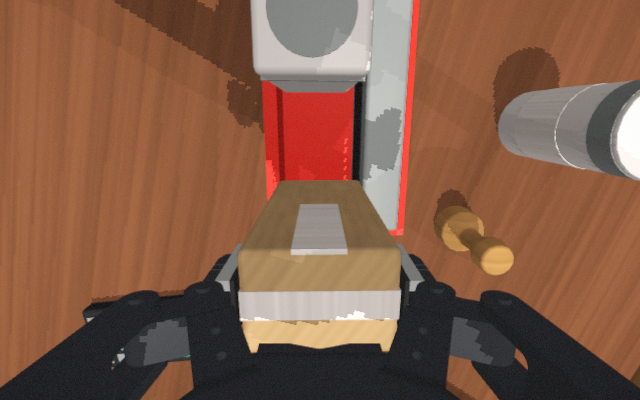

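```bash
python3 -m jog '[0,-0.0018,0.01,0,0,0, 0,-0.0018,0.025,0,0,0, 0,-0.0018,0.04,0,0,0, 0,-0.0018,0.055,0,0,0, 0,-0.0018,0.066,0,0,0, 0,-0.0018,0.072,0,0,0, 0,-0.0018,0.074,0,0,0, 0,-0.0018,0.074,0,0,0]'
python3 -m jog '[-0.001,0,0,0,0,0, -0.002,0,0,0,0,0, -0.002,0,0,0,0,0]'
```

```text
time: 23.65
tool_pos: [519.3, -79.8, 100.1]
tcp_rot: [180.0, 0.0, 105.2]
ft_force: [-0.0, 0.1, -1.3]
finger_gap: 59.2
grip_force: 55.0
time: 24.02
tool_pos: [519.8, -81.8, 100.0]
tcp_rot: [180.0, 0.0, 105.2]
ft_force: [0.1, 1.1, -2.2]
finger_gap: 59.4
grip_force: 55.0
```

```bash
python3 -m jog '[-0.001,0,0,0,0,0, -0.001,0,0,0,0,0]'
python3 -m jog '[0,0,0.002,0,0,0, 0,0,0.003,0,0,0,0,0,0.003,0,0,0]'
```

```text
time: 24.28
tool_pos: [519.8, -82.3, 99.8]
tcp_rot: [180.0, -0.0, 105.2]
ft_force: [0.7, 2.2, -1.5]
finger_gap: 59.7
grip_force: 55.1
time: 24.65
tool_pos: [519.9, -82.4, 97.4]
tcp_rot: [180.0, 0.0, 105.2]
ft_force: [-3.7, 3.8, 5.9]
finger_gap: 59.4
grip_force: 55.8
```

```bash
python3 -m jog '[0,0,0,0,0,0,0,0,0,0,0,0,0,0,0,0,0,0]' 1
python3 -m jog '[0,0,-0.03,0,0,0, 0,0,-0.08,0,0,0, 0,0,-0.14,0,0,0, 0,0,-0.19,0,0,0, 0,0,-0.2,0,0,0,0,0,-0.2,0,0,0]'
cat >> h.py <<'E'
def inside(p,lv=(("cassette",90,4),("carton",135,3),("jar",145,3))):
    w=tote(p);W=cloud(p).reshape(-1,3);W=W[np.isfinite(W[:,0])]
    f=np.radians(15.2);e=np.array([np.cos(f),np.sin(f)]);l=np.array([-e[1],e[0]]);c=np.array([518.5,-16])
    a=w[(w[:,2]>45)&(w[:,2]<54)][:,:2]-c
    print("rim x",np.percentile(a@l,[.1,99.9]).round(1),"y",np.percentile(a@e,[.1,99.9]).round(1))
    q=np.c_[(W[:,:2]-c)@l,(W[:,:2]-c)@e,W[:,2]];q=q[(abs(q[:,0])<100)&(abs(q[:,1])<65)]
    for k,h,t in lv:
        b=q[abs(q[:,2]-h)<t]
        if len(b)>20: print(k,"x",np.percentile(b[:,0],[1,99]).round(1),"y",np.percentile(b[:,1],[1,99]).round(1),"z",np.median(b[:,2]).round(1),len(b))
    return q
E
python3 - <<'E'
from h import *
P,T,s=pose();print(P)
p=r.snapshot("wrist");save(p,"w10.png");inside(p)
p=r.snapshot("side");print("side");inside(p)
p=r.snapshot("scene");print("scene");inside(p)
to((699,30,285),15.2)
E
```

```text
time: 25.02
tool_pos: [519.9, -82.8, 96.8]
tcp_rot: [180.0, 0.0, 105.2]
ft_force: [0.3, -0.3, 0.4]
finger_gap: 85.6
grip_force: 0.0
time: 25.78
tool_pos: [520.1, -82.7, 297.1]
tcp_rot: [179.9, 0.1, 105.2]
ft_force: [-0.0, -0.2, -0.5]
finger_gap: 85.4
grip_force: 0.0
[520.10436863 -82.71455055 297.05401542]
rim [519.  -15.9] [119.1 198.1] 15.4 z 49.1 2451
floor [505.6 -24.6] [117.  223.8] 20.5 z 4.9 2735
rim x [-98.7  99. ] y [-59.2  59.9]
cassette x [-77.  78.] y [-5.9 44.7] z 89.7 4178
carton x [-87.   24.2] y [-45.7  12.6] z 134.9 2771
jar x [25.4 82.6] y [-46.4  10.9] z 145.1 5204
side
rim [521.2 -11.9] [118.8 204.3] 15.3 z 47.4 274
floor [550.8  24.6] [ 93.1 206.1] 48.6 z 3.9 94
rim x [-98.7 105. ] y [-55.9  63.2]
cassette x [-73.2  87.9] y [-38.5  47.8] z 88.3 337
carton x [-84.9  86.7] y [-43.5  15.8] z 133.8 167
jar x [30.  85.6] y [-42.5  13.1] z 143.6 183
scene
rim [521.9 -17.3] [121.9 199.7] 14.7 z 48.8 526
floor [503.7 -20.9] [152.1 186.2] 14.2 z 5.4 140
rim x [-102.3   97.4] y [-57.8  63.4]
cassette x [-79.6  81.3] y [-35.9  47.4] z 89.7 576
carton x [-89.1  81.7] y [-44.1  16.1] z 134.9 300
jar x [23.2 80.9] y [-44.6  13.7] z 144.7 364
shift mm [ 61.2 203.3   8.8] turn [-0.0031 -0.0015  0.    ] dist 213.0 deg 0.2 t 25.93
```

View pics/w10.png

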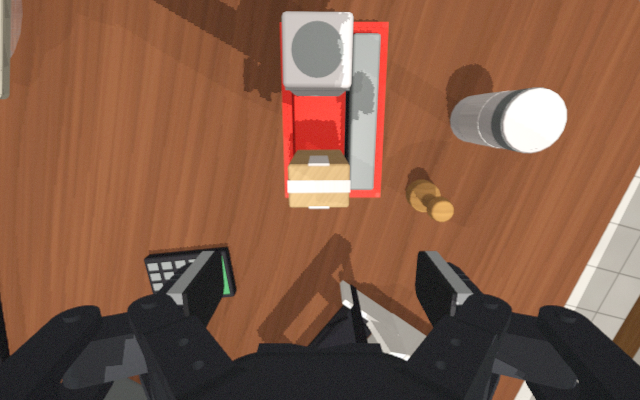

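```bash
python3 -m jog '[0.012,0.04,0,0,0,0, 0.026,0.088,0,0,0,0, 0.042,0.14,0.005,0,0,0, 0.055,0.183,0.01,0,0,0, 0.0612,0.2025,0.01,0,0,0, 0.0612,0.2025,0.01,0,0,0, 0.0612,0.2025,0.01,0,0,0]'
python3 - <<'E'
from h import *
p=r.snapshot("wrist");topobj(p,"canister",130,(698.5,30.5))
E
```

```text
time: 26.8
tool_pos: [698.3, 29.1, 285.5]
tcp_rot: [-179.9, -0.0, 105.2]
ft_force: [-0.1, 0.6, -0.6]
finger_gap: 85.2
grip_force: 0.0
tcp [698.4  28.9 286.2] phi 15.2
canister [699.1  29.4] [59.5 59.5] 59.5 129.7 3017
in tool [  0.3   1.  156.2]
0.79 [290.1, 143.4, 352.0, 216.4]
```

```bash
python3 -m jog '[0,0.001,0.05,0,0,0, 0,0.001,0.1,0,0,0, 0,0.001,0.15,0,0,0, 0,0.001,0.18,0,0,0, 0,0.001,0.195,0,0,0, 0,0.001,0.196,0,0,0]'
python3 -m jog '[0,0,0,0,0,0,0,0,0,0,0,0,0,0,0,0,0,0,0,0,0,0,0,0]' -1 60
python3 -m jog '[0,0,-0.02,0,0,0, 0,0,-0.05,0,0,0, 0,0,-0.1,0,0,0, 0,0,-0.15,0,0,0, 0,0,-0.2,0,0,0, 0,0,-0.21,0,0,0,0,0,-0.21,0,0,0]'
python3 - <<'E'
from h import *
f=np.radians(15.2);e=np.array([np.cos(f),np.sin(f)]);l=np.array([-e[1],e[0]]);c=np.array([518.5,-16])
t=c+l*-9.2-16*e;print(t);to((*t,290),15.2)
E
```

```text
time: 27.65
tool_pos: [699.6, 29.4, 90.5]
tcp_rot: [-180.0, 0.0, 105.2]
ft_force: [-0.6, 0.5, -0.8]
finger_gap: 85.3
grip_force: 0.0
time: 28.15
tool_pos: [701.5, 29.6, 93.6]
tcp_rot: [179.8, 0.1, 105.2]
ft_force: [-2.8, -0.6, 6.8]
finger_gap: 59.0
grip_force: 64.4
time: 29.02
tool_pos: [700.3, 29.9, 301.4]
tcp_rot: [179.9, 0.0, 105.2]
ft_force: [-0.1, -0.4, -4.0]
finger_gap: 58.5
grip_force: 65.5
[505.47187653 -29.07317861]
shift mm [  -5.8 -203.5   11.1] turn [0.0015 0.0007 0.0002] dist 204.0 deg 0.1 t 29.02
```

```bash
python3 -m jog '[-0.001,-0.04,0.005,0,0,0, -0.002,-0.09,0.01,0,0,0, -0.004,-0.14,0.01,0,0,0, -0.005,-0.185,0.01,0,0,0, -0.0058,-0.203,0.02,0,0,0, -0.0058,-0.2035,0.04,0,0,0, -0.0058,-0.2035,0.05,0,0,0, -0.0058,-0.2035,0.05,0,0,0]'
python3 -m jog '[0,0,0,0,0,0]'
python3 - <<'E'
from h import *
p=r.snapshot("wrist");save(p,"w11.png");fit(p);inside(p)
E
```

```text
time: 30.02
tool_pos: [504.7, -28.7, 248.3]
tcp_rot: [-179.8, -0.1, 105.2]
ft_force: [0.0, 1.0, -4.0]
finger_gap: 58.7
grip_force: 66.9
time: 30.15
tool_pos: [505.8, -28.9, 250.7]
tcp_rot: [-180.0, 0.0, 105.2]
ft_force: [0.4, 1.0, -2.8]
finger_gap: 58.8
grip_force: 66.9
tcp [505.9 -29.  251.1] phi 15.23 tilt [ 0.001 -0.    -1.   ]
rim [517.6 -10.4] [119.1 187.6] 15.3 z 49.0 2293
floor [510.6  15. ] [144.7 105.5] 21.9 z 4.8 698
rim in tool [[-76.2 -43.5 199.3]
 [ 73.   68.  202.1]
 [108.7  75.6 205.4]] 2293
rim rect [15. 16.] [119.1 187.6] 89.9
cassette top in tool [17.3 46.6] [142.8  28.3] 0.11 3643 y [33.2 60.1]
held [[-18.4 -33.8 -57.8]
 [ 10.3  -0.4 -36. ]
 [ 29.8  33.9   0.6]] 22083
rim [517.6 -10.4] [119.1 187.6] 15.3 z 49.0 2293
floor [510.6  15. ] [144.7 105.5] 21.9 z 4.8 698
rim x [-85.5  99.3] y [-58.9  60.2]
cassette x [-52.4  78.5] y [17.8 44.6] z 89.8 3638
jar x [25.6 83. ] y [-46.5  10.9] z 145.1 6249
```

View pics/w11.png

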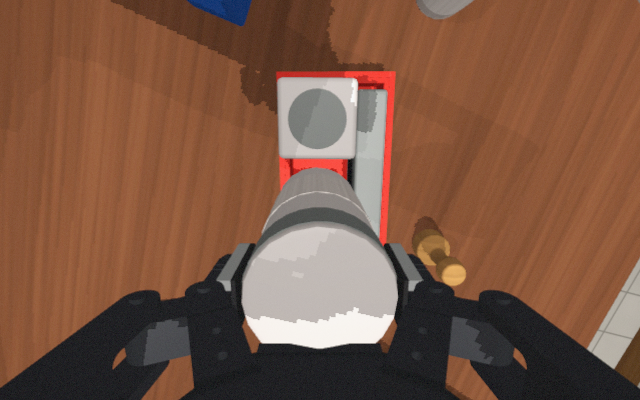

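```bash
python3 -m jog '[0.0005,0,0.02,0,0,0, 0.0005,0,0.045,0,0,0, 0.0005,0,0.07,0,0,0, 0.0005,0,0.085,0,0,0, 0.0005,0,0.1,0,0,0, 0.0005,0,0.11,0,0,0]'
python3 -m jog '[0,0,0.01,0,0,0, 0,0,0.02,0,0,0, 0,0,0.028,0,0,0, 0,0,0.034,0,0,0, 0,0,0.038,0,0,0, 0,0,0.039,0,0,0]'
```

```text
time: 30.95
tool_pos: [505.6, -28.7, 140.6]
tcp_rot: [179.9, 0.0, 105.2]
ft_force: [-0.7, -0.0, -3.2]
finger_gap: 58.8
grip_force: 67.8
time: 31.7
tool_pos: [505.4, -28.7, 101.8]
tcp_rot: [180.0, 0.0, 105.2]
ft_force: [2.8, 0.6, -2.3]
finger_gap: 58.9
grip_force: 67.9
```

```bash
python3 -m jog '[0,0,0.001,0,0,0, 0,0,0.002,0,0,0, 0,0,0.003,0,0,0]'
python3 -m jog '[0,0,0.001,0,0,0, 0,0,0.001,0,0,0]'
```

```text
time: 32.08
tool_pos: [505.4, -28.7, 99.0]
tcp_rot: [180.0, 0.0, 105.2]
ft_force: [2.3, 0.4, -1.8]
finger_gap: 58.8
grip_force: 67.9
time: 32.33
tool_pos: [505.5, -28.8, 98.6]
tcp_rot: [180.0, 0.0, 105.2]
ft_force: [-1.6, -0.2, 5.5]
finger_gap: 58.4
grip_force: 68.7
```

Floor contact; release, lift and check.

```bash
python3 -m jog '[0,0,0.0005,0,0,0,0,0,0.0005,0,0,0]'; python3 -m jog '[0,0,0,0,0,0,0,0,0,0,0,0,0,0,0,0,0,0]' 1
python3 -m jog '[0,0,-0.03,0,0,0, 0,0,-0.08,0,0,0, 0,0,-0.14,0,0,0, 0,0,-0.19,0,0,0, -0.03,0,-0.21,0,0,0,-0.07,0,-0.21,0,0,0,-0.07,0,-0.21,0,0,0]'
python3 - <<'E'
from h import *
p=r.snapshot("wrist");save(p,"w12.png");q=inside(p)
for k,x0,x1,y0,y1,h in(("jar",30,80,-43,8,145),("canister",-30,12,-35,5,135),("carton",-83,-47,-42,10,135),("cassette",-70,70,21,41,90)):
    b=q[(q[:,0]>x0)&(q[:,0]<x1)&(q[:,1]>y0)&(q[:,1]<y1)&(abs(q[:,2]-h)<15)]
    A=np.c_[b[:,:2],np.ones(len(b))];s=np.linalg.lstsq(A,b[:,2],rcond=None)[0];print(k,"top z",np.median(b[:,2]).round(1),"slope",s[:2].round(3))
for n in("scene","side"):
    p=r.snapshot(n)
    for k in("sanitizer","stamp","calculator"): print(n,k,[np.round(d["bbox"]) for d in r.look_for(p,k)[:1]])
E
```

```text
time: 32.58
tool_pos: [505.6, -28.9, 98.6]
tcp_rot: [180.0, 0.1, 105.2]
ft_force: [-3.9, 0.5, 10.1]
finger_gap: 58.8
grip_force: 69.1
time: 32.95
tool_pos: [504.9, -28.7, 96.9]
tcp_rot: [-180.0, 0.0, 105.2]
ft_force: [0.1, -0.9, 0.2]
finger_gap: 85.5
grip_force: 0.0
time: 33.83
tool_pos: [523.7, -98.3, 307.1]
tcp_rot: [-180.0, 0.0, 105.0]
ft_force: [-0.6, 0.7, -0.8]
finger_gap: 85.6
grip_force: 0.0
rim [518.9 -15.1] [119.3 197.4] 15.3 z 49.1 2307
floor [493.7  -6.6] [237.4 108.6] 88.5 z 4.7 101
rim x [-97.7  99.5] y [-59.2  60.1]
cassette x [-77.2  77.8] y [-5.4 44.6] z 89.7 4096
carton x [-86.6  18.8] y [-45.5  11.9] z 134.8 5879
jar x [25.3 78. ] y [-46.5  10.9] z 145.1 4697
jar top z 145.3 slope [-0.001  0.   ]
canister top z 134.8 slope [-0.002 -0.001]
carton top z 135.0 slope [ 0.005 -0.001]
cassette top z 89.9 slope [-0.     0.001]
scene sanitizer [array([322., 250., 348., 298.])]
scene stamp [array([233., 220., 250., 253.])]
scene calculator [array([260., 143., 297., 170.])]
side sanitizer [array([262., 221., 286., 282.])]
side stamp [array([249., 185., 263., 215.])]
side calculator [array([332., 170., 368., 190.])]
```

View pics/w12.png

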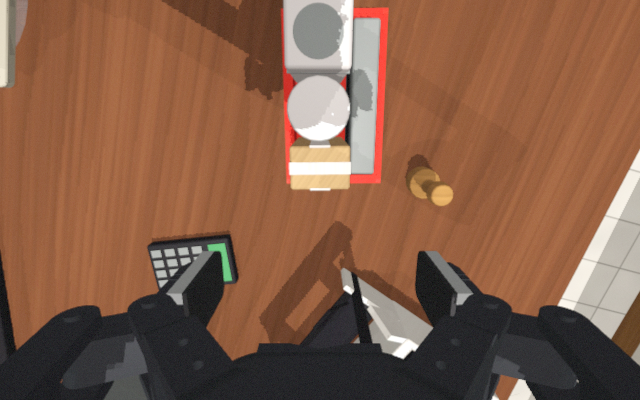

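All four stand level in the tote (jar at (318,35), canister (318,107), carton (320,165), cassette along the right wall at (367,100)), and the bystanders have not moved. Handing in.

```bash
python3 -c "
from bench import r
print(r.hand_in())"
```

```text
the job is handed in; nothing more can be done
None
```

The job is handed in at about 34 s of the 72 s allowed: cassette, jar, canister and carton measured level and down on the tote floor, released, with the sanitizer, stamp and calculator unmoved; the hand-in returned no verdict.

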